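# Refit the return spring on the leaning rod of the capsule press

### The job

Put the loose coil spring back on the leaning rod of the small hand press, lugged end ring first, twisting it a little whenever it snags, until its end ring sits fully home on the flange at the foot of the rod, and let go of it. Do not force it, and leave the other things on the worktop where they stand.

Things in the scene. Friction and masses are not known exactly. Their poses are not given: they have to be found in the camera images.
- press: Hand press, screwed down: dark steel plate 120 x 90 x 14 mm, two lugs 55 mm high at its back, a shallow cup at its front, and a boss that carries the leaning rod. Origin: centre of the plate's underside on the worktop, x towards its back, z up.
- post: The spring's place on the press (fixed). Origin: centre of the 49 mm flange's upper face, 50 mm above the worktop, at x = +20 mm of the press; z runs up along the rod, which leans 30 degrees from vertical towards the press's front (its -x). Its x and y do not follow the rod's slots. A locating step 29.6 mm across, 4.5 mm high, stands on the flange.
- rod_end (a point): Tip of the steel rod, on its axis 72 mm along the post's z. The rod is 11 mm thick; its last 14 mm taper to a 5 mm nose.
- upper_collar (a point): Centre of the top face of the rod's upper star collar, 44 mm along the post's z: 29 mm across, 8 mm high, its top edge chamfered to 23 mm across over 4 mm, four straight slots 8 mm wide along the rod, 90 degrees apart. At what angle the rod with its collars is clamped differs each time and no pose tells it: see or feel it. It does not turn under hand forces.
- lower_collar (a point): Centre of the top face of the lower star collar, 24 mm along the post's z: the same shape, fixed to the same rod, its slots turned 45 degrees from the upper collar's. Between the collars 12 mm of bare rod.
- spring: Loose steel compression spring, upright on the worktop, 44 mm outside, 35 mm inside, 76.5 mm long, about 300 g. Origin: centre of its underside, z along its axis. Its lower end is a smooth ring 12 mm high with a lug inside; then open turns, about 500 N/m, at most 20 mm compression; the upper 27 mm are close-wound: grip there. Both ends turn together.
- spring_lug (a point): Underside of the tip region of the ring's one lug: a round pin 4.4 mm thick pointing inwards from the spring's own +x side to 8 mm from its axis, underside 7 mm above the spring's lower end. It passes beside the bare rod, but a collar only in line with a slot; else it rests on the collar (spring's origin then 37 or 17 mm along the post).
- spring_top (a point): Centre of the spring's upper, close-wound end, 76.5 mm along the spring's z when it is not compressed.
- shaker: Bystander: small glass and steel shaker, 44 mm across, 90 mm high; origin at the centre of its underside. It and the spring may have changed places.
- mug: Bystander: light blue mug, 80 mm across, 90 mm high; origin under it.
- tin: Bystander: low food tin, 75 mm across, 58 mm high; origin at the centre of its underside.
Mind the look-alikes: they are no part of the job. Leave any pink look-alike of the press alone.

How it is judged:
By the outcome, as a careful person would: the job done as asked, in the order asked, and still so for the second after the job is handed in, with the robot touching nothing.
It also fails if it takes over 54 s, if anything falls off the work surface, if the arm or the gripper's body presses on something with over 40 N, if the wrist force passes 120 N, or if a joint passes its speed limit or range.

### The arm

A 7-joint arm with a two-finger parallel gripper is mounted at the origin on a cart in front of the work surface, level with it; the furniture and walls round the work are solid. World frame = base frame: x ahead of the robot, y to its left, z up, the work surface at z = 0. Lengths are in m, angles in rad, forces in N, time in s.
With the tool pointing down it reaches from about 0.4 to 0.925 m from the base axis. Payload 5.6 kg.
Tool frame: the origin (TCP) lies midway between the tips of the shut fingers; the grasp point (between the pads) lies 19 mm behind it; z points along the fingers, y is the line along which they close (so a half turn about z gives the same grasp; the last joint's range is limited). The gripper opens to 85 mm and grips with 20 to 120 N. Pads are 22 mm wide; open, the fingers measure 114 mm over their backs; the gripper's body (76 mm by 85 mm) begins 54 mm behind the grasp point. The pads swing forward as they close: fully open they stand 13 mm farther back than shut.
Start: joints at [1.075, 0.468, -0.012, 1.603, 0.006, 1.071, -0.056], TCP at [0.284, -0.585, 0.231] pointing down, gripper open.
Joint ranges: [-2.53, 2.53], [-0.31, 2.02], [-1.57, 1.55], [0.28, 2.44], [-1.29, 4.43], [0.15, 1.84], [-2.92, 2.92]. Speed limits (rad/s): [2.57, 2.57, 3.14, 3.14, 3.14, 3.14, 3.14].

### API

Orientations are given as a 3x3 rotation matrix whose columns are the frame's x, y, z axes.
In Python, from station import robot, imaging, ticket gives the robot as it stands.
- The arm moves only by the shell command python3 -m inch 'ROWS' [OPENING] [FORCE]. ROWS is JSON, a list that holds one entry, the list of rows, each a list of 6 numbers: the shift along the world's x, y, z scaled (see below), then the turn, a rotation vector about the world's x, y, z scaled (see below). A call has exactly 10 rows; each row is the pose to reach, as a shift and turn from the pose commanded when the call began; what a row does not reach only later rows make up. The controller multiplies each number of a shift by 250 mm and each number of a turn by 90 degrees. A row lasts 1/12 s, in which the tool goes at most 41.7 mm and 7.16 degrees, less where a joint would pass 70% of its speed; a pose out of reach is approached as far as the arm can. A call with a number of a shift or a turn outside -1 to 1 is refused whole. A call with a gripper value outside its range is refused whole. OPENING is the opening, from -1 (shut) to 1 (fully open), set as the call begins (- or left out, the last holds). The fingers move at their own pace and stop on an object; FORCE is the grip in N (left out, the last holds). Time passes only in rows, so rows that repeat a pose let the fingers close, or fill a call up. It gives the time, the measured TCP pose, the force, the opening and the grip force at its end, in the units of the state.
- robot.get_state(): the state, without advancing time (a new reading comes with each control period).
- imaging.capture(name): name is "scene" or "top"; returns the picture (400x640x3 uint8, red, green, blue); there is no depth.
- imaging.camera_model(name): a dict with "intrinsics" (3x3 intrinsics, pixels), "R" (3x3) and "t" (3): a world point X has camera coordinates R X + t. Camera axes: x right, y down, z forward; pixel columns grow to the right and rows downward; lengths in m; the calibration is good to about 2 mm. A picture is of the moment at which its call begins. camera_model takes no time and is no camera call.
- ticket.sign_off(): hands the job in; it is judged then, once.
The state is a dict: "t": time; "joint_positions": joint angles; "qvel": joint speeds; "joint_efforts": joint torques, N m; "tcp_pos": TCP position; "eef_rot": TCP orientation; "wrist_force": force on the tool from outside, world axes, zero at the start; "torque": the same for the moment, N m; "grip_width": finger opening in m; "grasp_force": force on a finger pad.
Only numpy, scipy, OpenCV 4.12 (cv2) and the standard library are available. Lean on these libraries where they do the work, as an engineer would, in place of code of your own. Each camera call takes 0.05 s, during which the arm holds its last target. There are 200 camera calls.

## Working session

There is one attempt and no reset: what is moved stays moved. The work goes in short steps, Python scripts to look and compute and a shell command to move; the robot and the scene stay as the last step left them, time stands still between calls to the robot, and variables do not carry over. Pictures are saved under pics/ and viewed, at most 10 in all, crops included, and the job is handed in when it is done.

```bash
mkdir -p pics; ls; python3 - <<'E'
from station import robot, imaging
import cv2,numpy as np
s=robot.get_state();print(s)
for n in("scene","top"):
    im=imaging.capture(n);cv2.imwrite(f"pics/{n}0.png",im[:,:,::-1]);m=imaging.camera_model(n)
    R=np.array(m["R"]);print(n,m["intrinsics"],R.round(3).tolist(),(-R.T@np.array(m["t"])).round(3))
E
```

```text
pics
{'t': 0.0, 'joint_positions': array([ 1.07502146,  0.46834925, -0.01160584,  1.60362074,  0.00599387,
        1.071391  , -0.05633671]), 'qvel': array([-4.22768156e-04,  1.29493994e-03, -1.07372172e-03,  2.41095433e-03,
        1.54565708e-03,  3.96336290e-04,  9.49478931e-05]), 'joint_efforts': array([ 1.00016139e-04, -5.32384479e+01,  2.17989972e-02, -2.51299042e+01,
        1.15415323e-02,  7.79653376e-03,  8.90249282e-06]), 'tcp_pos': array([ 0.28405128, -0.58403648,  0.23035764]), 'eef_rot': array([[ 8.99280767e-01,  4.37370966e-01, -8.60471457e-04],
       [ 4.37371797e-01, -8.99279515e-01,  1.50518081e-03],
       [-1.15481969e-04, -1.72992610e-03, -9.99998497e-01]]), 'wrist_force': array([0.28111609, 0.27787164, 0.5528901 ]), 'torque': array([ 0.01183875, -0.02810711, -0.02011809]), 'grasp_force': 0.0, 'grip_width': 0.08571684311735495}
scene [[476.81644276   0.         312.95081632]
 [  0.         476.81644276 195.35014205]
 [  0.           0.           1.        ]] [[0.707, -0.707, 0.014], [-0.526, -0.539, -0.658], [0.472, 0.458, -0.753]] [-0.264 -0.926  1.347]
top [[466.62042529   0.         321.941888  ]
 [  0.         466.62042529 203.93610815]
 [  0.           0.           1.        ]] [[0.028, -1.0, -0.008], [-0.988, -0.027, -0.149], [0.149, 0.012, -0.989]] [ 0.329 -0.204  1.34 ]
```

View pics/scene0.png

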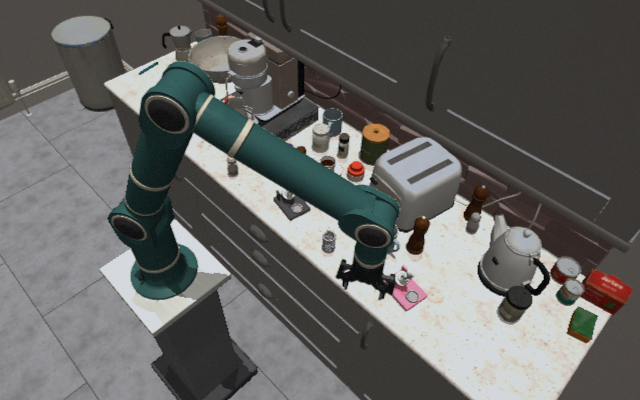

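View pics/top0.png

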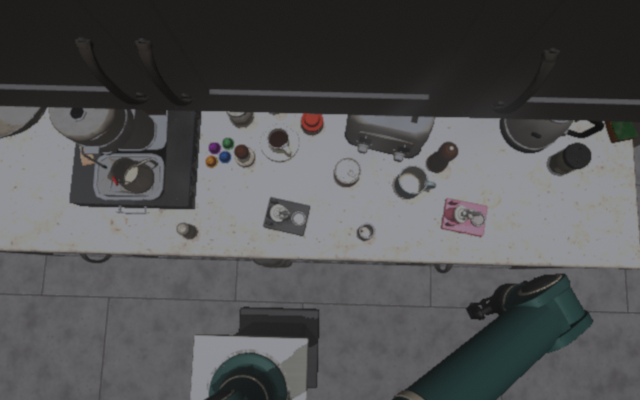

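The scene view shows the dark press at about (291,203) and the pink one at (408,292). The slim 44 mm candidates are at (329,241) and (232,166) in scene, which match top (366,232) and (187,230). Next is one close crop to tell spring from shaker.

```bash
python3 - <<'E'
import cv2,numpy as np
s=cv2.imread("pics/scene0.png");t=cv2.imread("pics/top0.png")
c=lambda im,u,v,r=25:cv2.resize(im[v-r:v+r,u-r:u+r],(260,260),interpolation=cv2.INTER_CUBIC)
cv2.imwrite("pics/crop1.png",np.clip(1.5*np.vstack([np.hstack([c(s,329,241),c(s,232,166),c(s,291,198)]),np.hstack([c(t,366,232),c(t,187,230),c(t,287,215)])]).astype(float),0,255).astype(np.uint8))
E
```

```text
(no output)
```

View pics/crop1.png

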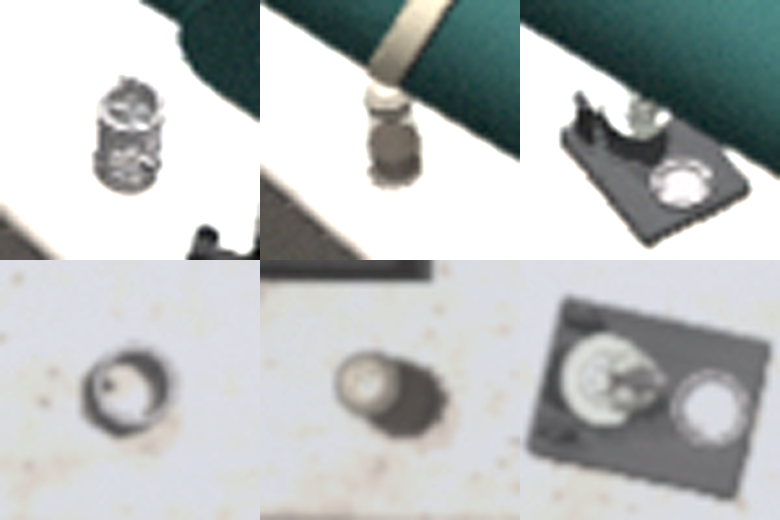

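The spring is the left one: top (366,232), an open ring with turns. The shaker is at (187,230), with a solid cap. The dark press is at (287,215), flange to the left and cup to the right, so its front points towards image right (about −y). Now I'll measure.

```bash
cat > h.py <<'E'
import numpy as np,cv2
from station import robot, imaging
def cam(n):
    m=imaging.camera_model(n);return np.array(m["intrinsics"]),np.array(m["R"]),np.array(m["t"])
def proj(n,X):
    K,R,t=cam(n);p=(R@np.atleast_2d(X).T+t[:,None]);p=K@p;return (p[:2]/p[2]).T
def ray(n,uv):
    K,R,t=cam(n);d=R.T@np.linalg.inv(K)@np.array([uv[0],uv[1],1.]);return -R.T@t,d/np.linalg.norm(d)
def plane(n,uv,z):
    c,d=ray(n,uv);return c+d*(z-c[2])/d[2]
def tri(a,ua,b,ub):
    c1,d1=ray(a,ua);c2,d2=ray(b,ub);s=np.linalg.lstsq(np.c_[d1,-d2],c2-c1,rcond=None)[0]
    p,q=c1+s[0]*d1,c2+s[1]*d2;return (p+q)/2,np.linalg.norm(p-q)
def circ(c,r,z=None,n=72):
    a=np.linspace(0,2*np.pi,n,endpoint=False);return np.array(c)+np.c_[r*np.cos(a),r*np.sin(a),0*a]
def zoom(im,u,v,r,s): 
    return cv2.resize(im[v-r:v+r,u-r:u+r],None,fx=s,fy=s,interpolation=cv2.INTER_CUBIC)
E
python3 - <<'E'
from h import *
t=cv2.imread("pics/top0.png");g=cv2.cvtColor(t,cv2.COLOR_BGR2GRAY)
# press plate
sub=g[185:245,255:320]; m=((sub<110)*255).astype(np.uint8)
m=cv2.morphologyEx(m,cv2.MORPH_CLOSE,np.ones((3,3)))
cs,_=cv2.findContours(m,cv2.RETR_EXTERNAL,cv2.CHAIN_APPROX_NONE);c=max(cs,key=cv2.contourArea)
P=np.array([plane("top",q[0]+[255,185],.014)[:2] for q in c])
r=cv2.minAreaRect((P*1000).astype(np.float32));print("plate",r,cv2.boxPoints(r).round())
# flange bright
# spring outer
sub=g[212:252,346:386];bg=np.median(sub);m=((sub<bg-30)*255).astype(np.uint8)
cs,_=cv2.findContours(m,cv2.RETR_EXTERNAL,cv2.CHAIN_APPROX_NONE);c=max(cs,key=cv2.contourArea)
e=cv2.fitEllipse(c);print("spring",bg,e,plane("top",np.array(e[0])+[346,212],.04))
np.set_printoptions(linewidth=200)
print(g[220:245,353:380])
E
```

```text
plate ((489.846923828125, -86.86089324951172), (119.79169464111328, 90.25770568847656), 78.9184799194336) [[ 434. -137.]
 [ 523. -154.]
 [ 546.  -37.]
 [ 457.  -19.]]
spring 147.0 ((18.9713077545166, 20.21073341369629), (15.341291427612305, 17.82142448425293), 46.38740539550781) [ 0.44765324 -0.31052088  0.04      ]
[[147 148 147 148 147 148 148 147 148 147 147 148 147 147 147 147 147 148 147 147 147 147 147 148 147 146 146]
 [147 147 147 148 147 147 148 148 147 147 147 147 147 147 147 147 147 148 148 147 148 147 147 147 147 147 146]
 [148 148 147 147 147 147 147 148 147 147 147 146 140 135 137 142 145 147 147 147 147 147 147 148 147 147 147]
 [147 148 148 148 147 147 148 147 147 146 140 137 133 129 129 133 132 135 142 146 147 148 148 148 148 147 147]
 [147 147 147 148 147 147 147 146 139 136 127 114 106 103 102 104 106 121 133 140 146 147 147 148 147 147 147]
 [147 147 148 147 148 147 145 135 126 120 104  83  71  66  65  69  76  97 117 128 139 146 147 147 147 147 148]
 [147 147 147 147 147 144 130 118 114 104  86  74  69  63  60  60  61  69  89 112 126 139 147 147 147 147 147]
 [147
[... 1293 characters left out ...]
 132 134 134 139 144 147 146 147]
 [146 147 147 147 145 136 122 101  74  59  59  62  66  74  82  93 109 128 138 139 138 137 142 145 147 147 147]
 [146 146 147 147 147 146 144 132 115  91  73  71  81  96 109 120 131 137 139 140 140 141 144 146 147 147 147]
 [146 146 147 146 147 147 147 145 141 127 116 116 121 128 133 136 136 136 138 140 141 143 146 146 147 147 147]
 [146 146 146 146 147 146 147 147 146 143 140 139 140 140 138 134 133 134 139 141 142 144 146 147 147 147 147]
 [146 145 145 146 146 145 147 146 146 146 144 141 140 140 138 133 131 134 138 142 144 146 147 147 147 147 147]
 [143 143 143 145 145 146 146 146 145 145 145 144 142 143 142 139 139 138 140 145 146 147 147 147 147 147 147]]
```

```bash
python3 - <<'E'
from h import *
t=cv2.imread("pics/top0.png");s=cv2.imread("pics/scene0.png");gs=cv2.cvtColor(s,cv2.COLOR_BGR2GRAY)
sub=gs[222:262,312:346];bg=np.median(sub);m=((sub<bg-35)*255).astype(np.uint8)
cs,_=cv2.findContours(m,cv2.RETR_EXTERNAL,cv2.CHAIN_APPROX_NONE);c=max(cs,key=cv2.contourArea)
x,y,w,h=cv2.boundingRect(c);b=np.array([x+w/2-.5+312,y+h/2-.5+222]);print(bg,x+312,y+222,w,h)
print(tri("scene",b,"top",(365.3,231.8)))
C=np.array([.449,-.311,0])
out=[]
for n,im,u,v in(("top",t,366,232),("scene",s,329,241)):
    k=14;z=zoom(im,u,v,20,k)
    f=lambda X:(((proj(n,X)-[u-20,v-20]+.5)*k)).astype(np.int32)
    for zz,col in((0,(0,0,255)),(.0765,(0,255,0))): cv2.polylines(z,[f(circ(C+[0,0,zz],.022))],True,col,1)
    cv2.polylines(z,[f(circ(C+[0,0,.0765],.0175))],True,(0,200,0),1)
    for a in range(0,360,30):
        d=np.array([np.cos(np.radians(a)),np.sin(np.radians(a)),0]);q=f(C+[0,0,.0092]+.0175*d)[0]
        cv2.putText(z,str(a),tuple(int(i) for i in q),0,.35,(255,0,0),1)
    out.append(z[:560,:400] if 0 else cv2.resize(z,(400,400)))
cv2.imwrite("pics/ov1.png",np.hstack(out))
P=(proj("top",C+[0,0,.0092]));print(P)
l=plane("top",(361,230.7),.0092);print(l,np.degrees(np.arctan2(*(l-C)[1::-1])),np.linalg.norm((l-C)[:2]))
E
```

```text
213.0 321 230 15 24
(array([ 0.44870257, -0.31134383,  0.03614606]), np.float64(0.0012338213708315432))
[[364.25057054 232.70425263]]
[ 0.45448294 -0.30163229  0.0092    ] 59.65944764871765 0.010854336094370818
```

View pics/ov1.png

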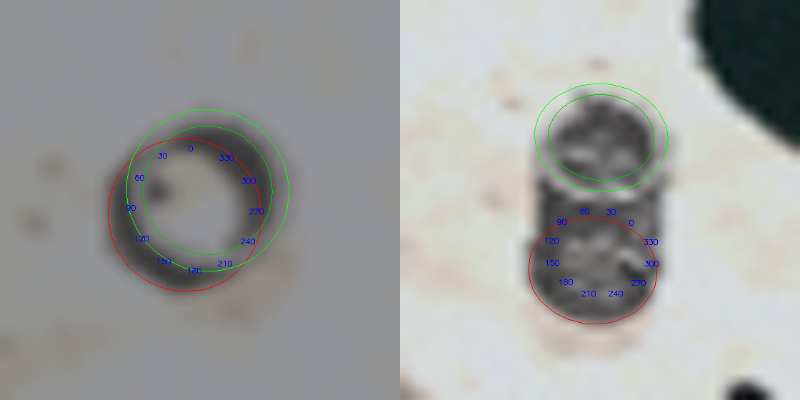

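The overlay fits in both views, so the spring stands at (0.449, −0.311) with its lug at about 65°, the dark dot near top (361,231). The plate measures 119.8 x 90.3 mm as it should, which puts the post at (0.494, −0.067, 0.05) leaning towards −y. Now I go above the spring.

```bash
python3 -m inch '[[[0.08,0.12,0,0,0,0],[0.16,0.24,0,0,0,0],[0.24,0.37,0,0,0,0],[0.32,0.5,0,0,0,0],[0.4,0.62,0,0,0,0],[0.48,0.75,0,0,0,0],[0.56,0.87,-0.05,0,0,0],[0.62,0.95,-0.15,0,0,0],[0.66,1,-0.25,0,0,0],[0.66,1,-0.25,0,0,0]]]' 1 40; python3 - <<'E'
from h import *
s=robot.get_state();print(s["joint_positions"].round(3),s["tcp_pos"],s["wrist_force"])
im=imaging.capture("scene")[:,:,::-1];cv2.imwrite("pics/scene1.png",im)
t=cv2.imread("pics/top0.png")
P0=np.array([.4937,-.0672,.05]);a=np.radians(78.9);Z=np.array([-.5*np.cos(a),-.5*np.sin(a),.8660]);
X=np.array([np.cos(a)*.866,np.sin(a)*.866,.5]);Y=np.cross(Z,X)
out=[]
for n,I in(("top",t),("scene",im)):
    u,v=proj(n,P0+.03*Z)[0].round().astype(int);k=20
    z=zoom(I,u,v,20,k);z=np.clip(z*1.0,0,255).astype(np.uint8)
    f=lambda X_:((proj(n,X_)-[u-20,v-20]+.5)*k).astype(np.int32)
    w=z.copy()
    th=np.linspace(0,2*np.pi,60)
    for h,r,c in((0,.0245,(0,0,255)),(.044,.0115,(0,255,0)),(.072,.0025,(255,0,0))):
        cv2.polylines(w,[f(P0+h*Z+r*(np.cos(th)[:,None]*X+np.sin(th)[:,None]*Y))],True,c,1)
    out.append(np.hstack([cv2.resize(z,(300,300)),cv2.resize(w,(300,300))]))
cv2.imwrite("pics/press1.png",np.vstack(out))
E
```

```text
t: 0.93
tcp_pos: [0.4494, -0.3285, 0.1642]
eef_rot: [[0.896, 0.444, -0.006], [0.444, -0.896, 0.007], [-0.002, -0.008, -1.0]]
wrist_force: [-0.1, 0.9, -0.9]
grip_width: 0.0854
grasp_force: 0.0
[ 0.672  0.402 -0.124  1.881  0.06   0.871 -0.593] [ 0.44941934 -0.32845565  0.16423507] [-0.06455255  0.89283281 -0.87309748]
```

View pics/press1.png

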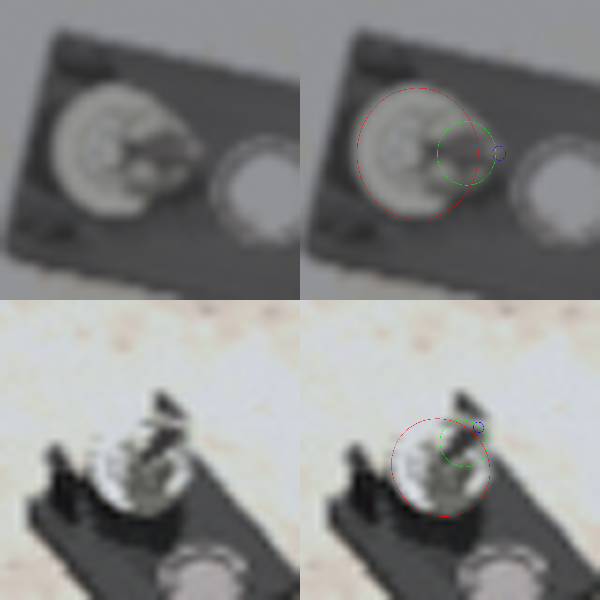

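The predicted flange, collar and tip outlines land on the press in both views; the tip is at about (200,153) in the crop. The slots are too blurred to read, so I'll feel for them. Now I descend and grip.

```bash
python3 -m inch '[[[0,0.05,0,0,0,0],[0,0.07,-0.03,0,0,0],[0,0.07,-0.1,0,0,0],[0,0.07,-0.2,0,0,0],[0,0.07,-0.3,0,0,0],[0,0.07,-0.38,0,0,0],[0,0.07,-0.44,0,0,0],[0,0.07,-0.48,0,0,0],[0,0.07,-0.48,0,0,0],[0,0.07,-0.48,0,0,0]]]'
python3 -m inch '[[[0,0,0,0,0,0],[0,0,0,0,0,0],[0,0,0,0,0,0],[0,0,0,0,0,0],[0,0,0,0,0,0],[0,0,0,0,0,0],[0,0,0,0,0,0],[0,0,0,0,0,0],[0,0,0,0,0,0],[0,0,0,0,0,0]]]' -1 50
```

```text
t: 1.82
tcp_pos: [0.4493, -0.3175, 0.0492]
eef_rot: [[0.9, 0.437, 0.0], [0.437, -0.9, -0.0], [0.0, 0.0, -1.0]]
wrist_force: [-0.4, -0.6, 0.6]
grip_width: 0.0853
grasp_force: 0.0
t: 2.65
tcp_pos: [0.4495, -0.3171, 0.0489]
eef_rot: [[0.899, 0.437, 0.0], [0.437, -0.899, -0.0], [0.0, 0.0, -1.0]]
wrist_force: [0.8, 0.6, 2.5]
grip_width: 0.0435
grasp_force: 50.1
```

```bash
python3 -m inch '[[[0,0,0.1,0,0,0],[0,0,0.22,0,0,0],[0.02,0.1,0.35,0,0,0],[0.04,0.2,0.45,0.06,-0.012,0],[0.06,0.32,0.55,0.13,-0.025,0],[0.08,0.44,0.6,0.2,-0.039,0],[0.1,0.56,0.6,0.265,-0.052,0],[0.12,0.66,0.6,0.327,-0.064,0],[0.124,0.72,0.56,0.327,-0.064,0],[0.124,0.72,0.56,0.327,-0.064,0]]]' - 70
python3 - <<'E'
from h import *
s=robot.get_state();print(s["joint_positions"].round(3),s["tcp_pos"].round(4),s["wrist_force"].round(2),s["grip_width"])
p=s["tcp_pos"];R=s["eef_rot"];print(R.round(3))
a=np.radians(78.9);P0=np.array([.4937,-.0672,.05]);Z=np.array([-.5*np.cos(a),-.5*np.sin(a),.8660])
O=p+.049*R[:,2];d=O-P0;print("along",d@Z,"lat",(d-(d@Z)*Z).round(4),"ang",np.degrees(np.arccos(-R[:,2]@Z)))
out=[]
th=np.linspace(0,2*np.pi,60)
for n in("top","scene"):
    I=imaging.capture(n)[:,:,::-1];cv2.imwrite(f"pics/{n}2.png",I)
    u,v=proj(n,P0+.08*Z)[0].round().astype(int);k=10
    z=zoom(I,u,v,30,k);f=lambda X_:((proj(n,X_)-[u-30,v-30]+.5)*k).astype(np.int32);w=z.copy()
    for h,r,c in((0,.022,(0,0,255)),(-.012,.022,(0,255,0)),(-.049,.022,(0,255,255))):
        cv2.polylines(w,[f(O+h*R[:,2]+r*(np.cos(th)[:,None]*R[:,0]+np.sin(th)[:,None]*R[:,1]))],True,c,1)
    cv2.polylines(w,[f(P0+.072*Z),f(P0)][:0] or [np.vstack([f(P0+.072*Z),f(P0)])],False,(255,0,0),1)
    out.append(np.hstack([cv2.resize(z,(400,400))[100:,:][:300],cv2.resize(w,(400,400))[100:,:][:300]]))
cv2.imwrite("pics/pre.png",np.vstack(out))
E
```

```text
t: 3.48
tcp_pos: [0.4783, -0.1343, 0.1866]
eef_rot: [[0.884, 0.458, 0.091], [0.36, -0.792, 0.494], [0.298, -0.404, -0.865]]
wrist_force: [-1.5, 1.0, -2.4]
grip_width: 0.0416
grasp_force: 75.3
[ 0.792  0.417 -0.349  1.94  -0.436  1.006 -0.383] [ 0.4783 -0.1343  0.1866] [-1.49  0.98 -2.38] 0.04161368938444218
[[ 0.884  0.458  0.091]
 [ 0.36  -0.792  0.494]
 [ 0.298 -0.404 -0.865]]
along 0.10368310807172587 lat [-0.001   0.008   0.0044] ang 0.5349621342470204
```

View pics/pre.png

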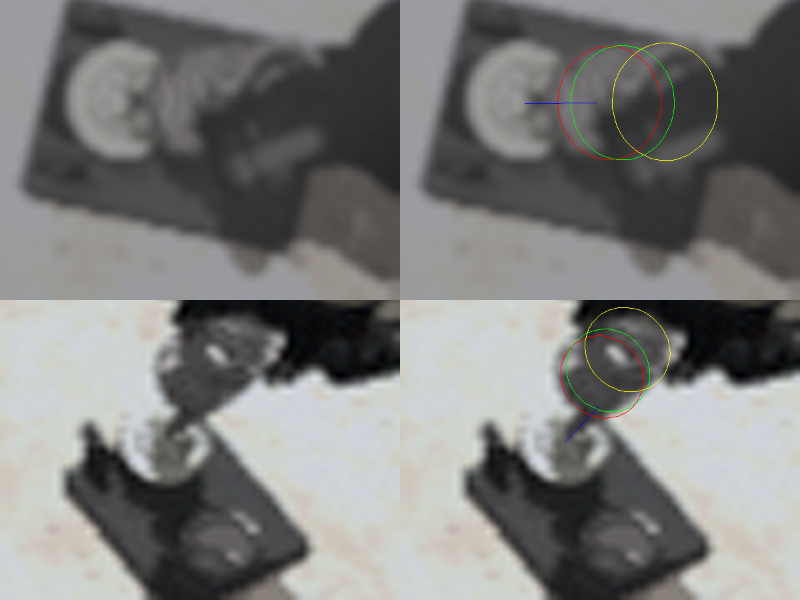

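```bash
cat > st.py <<'E'
from h import *
s=robot.get_state();p=s["tcp_pos"];R=s["eef_rot"]
a=np.radians(78.9);P0=np.array([.4937,-.0672,.05]);X=np.array([.866*np.cos(a),.866*np.sin(a),.5]);Z=np.array([-.5*np.cos(a),-.5*np.sin(a),.8660]);Y=np.cross(Z,X)
off=.002
O=p+.049*R[:,2]+off*R[:,0];d=O-P0;F=s["wrist_force"]
B=np.c_[X,Y,Z]
print("t",round(s["t"],2),"pos XYZ mm",(1000*B.T@d).round(1),"F",(B.T@F).round(1),"T",(B.T@s["torque"]).round(2),"axis err X,Y deg",np.degrees(B.T@-R[:,2])[:2].round(2),"toolx ang",np.degrees(np.arctan2(Y@R[:,0],X@R[:,0])).round(1),"lug",np.degrees(np.arctan2(Y@R[:,0],X@R[:,0])).round(1)+39,"q7",s["joint_positions"][6].round(2),"w",s["grip_width"].round(4))
print("unit moves per mm: X",(X/250).round(5),"Y",(Y/250).round(5),"Z",(Z/250).round(5),"turn 10deg:",(Z/9).round(4))
E
python3 -m inch '[[[0,-0.01,-0.006,0,0,0],[-0.002,-0.02,-0.012,0,0,0],[-0.0032,-0.0348,-0.02,0,0,0],[-0.0032,-0.0348,-0.02,0,0,0],[-0.0032,-0.0348,-0.02,0,0,0],[-0.0032,-0.0348,-0.02,0,0,0],[-0.0032,-0.0348,-0.02,0,0,0],[-0.0032,-0.0348,-0.02,0,0,0],[-0.0032,-0.0348,-0.02,0,0,0],[-0.0032,-0.0348,-0.02,0,0,0]]]'; python3 st.py
```

```text
t: 4.42
tcp_pos: [0.4796, -0.1456, 0.1839]
eef_rot: [[0.884, 0.458, 0.096], [0.359, -0.794, 0.49], [0.301, -0.399, -0.866]]
wrist_force: [0.3, 0.6, -2.6]
grip_width: 0.0422
grasp_force: 75.3Traceback (most recent call last):
  File "st.py", line 7, in <module>
    print("t",round(s["t"],2),"pos XYZ mm",(1000*B.T@d).round(1),"F",(B.T@F).round(1),"T",(B.T@s["torque"]).round(2),"axis err X,Y deg",np.degrees(B.T@-R[:,2])[:2].round(2),"toolx ang",np.degrees(np.arctan2(Y@R[:,0],X@R[:,0])).round(1),"lug",np.degrees(np.arctan2(Y@R[:,0],X@R[:,0])).round(1)+39,"q7",s["joint_positions"][6].round(2),"w",s["grip_width"].round(4))
                                                                                                                                                                                                                                                                                                                                                  ^^^^^^^^^^^^^^^^^^^^^
AttributeError: 'float' object has no attribute 'round'
```

```bash
sed -i 's/s\["grip_width"\].round(4)/round(s["grip_width"],4)/' st.py; python3 st.py
```

```text
t 4.42 pos XYZ mm [ -0.9  -2.8 106.8] F [-0.8 -0.2 -2.5] T [-0.    0.87  0.01] axis err X,Y deg [ 0.02 -0.02] toolx ang -52.9 lug -13.899999999999999 q7 -0.37 w 0.0422
unit moves per mm: X [0.00067 0.0034  0.002  ] Y [-0.00392  0.00077  0.     ] Z [-0.00039 -0.00196  0.00346] turn 10deg: [-0.0107 -0.0545  0.0962]
```

```bash
python3 -m inch '[[[-0.005,0.002,0,0,0,0],[-0.01,0.006,0.002,0,0,0],[-0.008,0.017,-0.02,0,0,0],[-0.006,0.03,-0.042,0,0,0],[-0.003,0.042,-0.064,0,0,0],[0,0.054,-0.085,0,0,0],[0.0017,0.066,-0.1055,0,0,0],[0.0017,0.066,-0.1055,0,0,0],[0.0017,0.066,-0.1055,0,0,0],[0.0017,0.066,-0.1055,0,0,0]]]'; python3 st.py; python3 - <<'E'
from st import *
out=[]
th=np.linspace(0,2*np.pi,60)
for n in("top","scene"):
    I=imaging.capture(n)[:,:,::-1];cv2.imwrite(f"pics/{n}3.png",I)
    u,v=proj(n,P0+.06*Z)[0].round().astype(int);k=20
    z=zoom(I,u,v,20,k);f=lambda X_:((proj(n,X_)-[u-20,v-20]+.5)*k).astype(np.int32);w=z.copy()
    for h in(0,-.012,-.04):
        cv2.polylines(w,[f(O+h*R[:,2]+.022*(np.cos(th)[:,None]*R[:,0]+np.sin(th)[:,None]*R[:,1]))],True,(0,255,0),1)
    cv2.polylines(w,[np.vstack([f(P0+.072*Z),f(P0)])],False,(255,0,0),1)
    out.append(np.hstack([cv2.resize(z,(400,400))[50:350],cv2.resize(w,(400,400))[50:350]]))
cv2.imwrite("pics/pre3.png",np.clip(1.6*np.vstack(out).astype(float),0,255))
E
```

```text
t: 5.25
tcp_pos: [0.4801, -0.1294, 0.1574]
eef_rot: [[0.884, 0.458, 0.096], [0.358, -0.794, 0.49], [0.301, -0.399, -0.866]]
wrist_force: [-0.0, 0.6, -2.8]
grip_width: 0.0424
grasp_force: 75.3
t 5.25 pos XYZ mm [-0.2 -0.2 75.8] F [-0.9  0.2 -2.8] T [-0.02  0.84 -0.07] axis err X,Y deg [ 0.02 -0.  ] toolx ang -53.0 lug -14.0 q7 -0.36 w 0.0424
unit moves per mm: X [0.00067 0.0034  0.002  ] Y [-0.00392  0.00077  0.     ] Z [-0.00039 -0.00196  0.00346] turn 10deg: [-0.0107 -0.0545  0.0962]
t 5.25 pos XYZ mm [-0.2 -0.2 75.8] F [-0.9  0.2 -2.8] T [-0.02  0.84 -0.07] axis err X,Y deg [ 0.02 -0.  ] toolx ang -53.0 lug -14.0 q7 -0.36 w 0.0424
unit moves per mm: X [0.00067 0.0034  0.002  ] Y [-0.00392  0.00077  0.     ] Z [-0.00039 -0.00196  0.00346] turn 10deg: [-0.0107 -0.0545  0.0962][ WARN:0@4.683] global loadsave.cpp:1063 imwrite_ Unsupported depth image for selected encoder is fallbacked to CV_8U.
```

View pics/pre3.png

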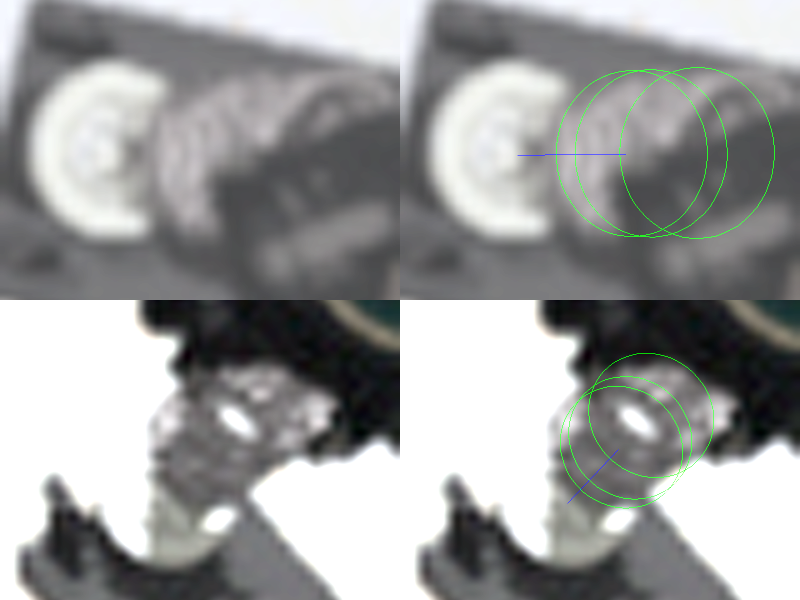

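The overlay shows the spring about 1.5 mm to the +Y side (scene left edge at 150, predicted 161). I'll shift it back and slip it over the nose, watching the forces.

```bash
sed -i 's/^off=.002/off=0/' st.py; python3 -m inch '[[[0.004,0,0,0,0,0],[0.0081,0,0.001,0,0,0],[0.01,0.008,-0.013,0,0,0],[0.0115,0.016,-0.027,0,0,0],[0.013,0.025,-0.042,0,0,0],[0.015,0.034,-0.058,0,0,0],[0.017,0.043,-0.074,0,0,0],[0.019,0.052,-0.09,0,0,0],[0.0205,0.06,-0.104,0,0,0],[0.0214,0.0668,-0.1166,0,0,0]]]'; python3 st.py
```

```text
t: 6.18
tcp_pos: [0.4853, -0.1122, 0.1278]
eef_rot: [[0.884, 0.458, 0.096], [0.358, -0.794, 0.491], [0.301, -0.399, -0.866]]
wrist_force: [-0.5, -0.5, -0.9]
grip_width: 0.0426
grasp_force: 75.6
t 6.18 pos XYZ mm [-0.7 -0.4 41.3] F [-1.   0.4 -0.5] T [0.11 0.7  0.  ] axis err X,Y deg [ 0.   -0.03] toolx ang -53.0 lug -14.0 q7 -0.36 w 0.0426
unit moves per mm: X [0.00067 0.0034  0.002  ] Y [-0.00392  0.00077  0.     ] Z [-0.00039 -0.00196  0.00346] turn 10deg: [-0.0107 -0.0545  0.0962]
```

```bash
python3 -m inch '[[[0.0005,0.003,-0.005,0,0,0],[0.001,0.006,-0.01,0,0,0],[0.0015,0.009,-0.015,0,0,0],[0.002,0.012,-0.02,0,0,0],[0.003,0.015,-0.026,0,0,0],[0.0035,0.0176,-0.0311,0,0,0],[0.0035,0.0176,-0.0311,0,0,0],[0.0035,0.0176,-0.0311,0,0,0],[0.0035,0.0176,-0.0311,0,0,0],[0.0035,0.0176,-0.0311,0,0,0]]]'; python3 st.py | head -1
```

```text
t: 7.02
tcp_pos: [0.4866, -0.1073, 0.1209]
eef_rot: [[0.883, 0.459, 0.096], [0.359, -0.794, 0.491], [0.302, -0.4, -0.866]]
wrist_force: [0.1, 2.0, 2.3]
grip_width: 0.0422
grasp_force: 75.9
t 7.02 pos XYZ mm [ 0.3 -0.7 32.7] F [2.8 0.3 1. ] T [ 0.04 -0.4   0.07] axis err X,Y deg [-0.05 -0.01] toolx ang -52.9 lug -13.899999999999999 q7 -0.36 w 0.0422
```

```bash
python3 -m inch '[[[0,0,0,-0.002,-0.0102,0.018],[0,0,0,-0.004,-0.0204,0.036],[0,0,0,-0.006,-0.0307,0.0541],[0,0,0,-0.008,-0.0409,0.0722],[0,0,0,-0.01,-0.0511,0.0902],[0,0,0,-0.012,-0.0614,0.1082],[0,0,0,-0.014,-0.0716,0.1263],[0,0,0,-0.016,-0.0818,0.1443],[0,0,0,-0.016,-0.0818,0.1443],[0,0,0,-0.016,-0.0818,0.1443]]]' - 50; python3 st.py | head -1
```

```text
t: 7.85
tcp_pos: [0.4872, -0.1081, 0.1209]
eef_rot: [[0.736, 0.67, 0.098], [0.55, -0.676, 0.49], [0.395, -0.307, -0.866]]
wrist_force: [3.4, 1.9, 2.6]
grip_width: 0.0423
grasp_force: 75.8
t 7.85 pos XYZ mm [-0.4 -1.6 33.1] F [ 3.5 -3.   1. ] T [-0.66 -0.43 -0.21] axis err X,Y deg [-0.01  0.11] toolx ang -38.0 lug 1.0 q7 -0.14 w 0.0423
```

```bash
python3 -m inch '[[[0,0,0,0.0025,0.0125,-0.0225],[0,0,0,0.005,0.025,-0.045],[0,0,0,0.0075,0.0382,-0.0673],[0,0,0,0.0075,0.0382,-0.0673],[0,0,0,0.0075,0.0382,-0.0673],[0,0,0,0.0075,0.0382,-0.0673],[0,0,0,0.0075,0.0382,-0.0673],[0,0,0,0.0075,0.0382,-0.0673],[0,0,0,0.0075,0.0382,-0.0673],[0,0,0,0.0075,0.0382,-0.0673]]]'; python3 st.py | head -1;  python3 -m inch '[[[0.0004,0.002,-0.0035,0,0,0],[0.0008,0.004,-0.007,0,0,0],[0.0012,0.0059,-0.0104,0,0,0],[0.0012,0.0059,-0.0104,0,0,0],[0.0012,0.0059,-0.0104,0,0,0],[0.0012,0.0059,-0.0104,0,0,0],[0.0012,0.0059,-0.0104,0,0,0],[0.0012,0.0059,-0.0104,0,0,0],[0.0012,0.0059,-0.0104,0,0,0],[0.0012,0.0059,-0.0104,0,0,0]]]'; python3 st.py | head -1
```

```text
t: 8.68
tcp_pos: [0.4863, -0.1081, 0.1206]
eef_rot: [[0.811, 0.577, 0.096], [0.465, -0.737, 0.491], [0.354, -0.353, -0.866]]
wrist_force: [1.4, 1.5, 4.4]
grip_width: 0.0425
grasp_force: 76.0
t 8.68 pos XYZ mm [-0.7 -0.6 32.9] F [ 3.7 -1.1  2.9] T [-0.55 -0.62 -0.01] axis err X,Y deg [ 0.   -0.01] toolx ang -45.0 lug -6.0 q7 -0.24 w 0.0425
t: 9.52
tcp_pos: [0.4866, -0.1065, 0.118]
eef_rot: [[0.811, 0.577, 0.096], [0.465, -0.737, 0.491], [0.354, -0.353, -0.866]]
wrist_force: [3.4, 1.6, 3.9]
grip_width: 0.0424
grasp_force: 76.2
t 9.52 pos XYZ mm [-0.6 -0.6 29.9] F [ 3.9 -3.1  2.3] T [-0.44 -0.88 -0.07] axis err X,Y deg [ 0.   -0.01] toolx ang -45.0 lug -6.0 q7 -0.24 w 0.0424
```

```bash
python3 -m inch '[[[0.0004,0.002,-0.0035,0,0,0],[0.0008,0.004,-0.007,0,0,0],[0.0012,0.0059,-0.0104,0,0,0],[0.0016,0.008,-0.014,0,0,0],[0.002,0.01,-0.0173,0,0,0],[0.0024,0.0118,-0.0208,0,0,0],[0.0024,0.0118,-0.0208,0,0,0],[0.0024,0.0118,-0.0208,0,0,0],[0.0024,0.0118,-0.0208,0,0,0],[0.0024,0.0118,-0.0208,0,0,0]]]'; python3 st.py | head -1
```

```text
t: 10.35
tcp_pos: [0.4872, -0.1036, 0.1132]
eef_rot: [[0.811, 0.577, 0.096], [0.466, -0.736, 0.491], [0.354, -0.353, -0.866]]
wrist_force: [1.1, 2.0, 8.0]
grip_width: 0.0422
grasp_force: 76.6
t 10.35 pos XYZ mm [-0.4 -0.7 24.2] F [ 5.9 -0.7  5.9] T [-0.24 -1.06  0.04] axis err X,Y deg [-0.01 -0.01] toolx ang -44.9 lug -5.899999999999999 q7 -0.24 w 0.0422
```

```bash
python3 -m inch '[[[-0.001,-0.005,0.009,0,0,0],[-0.002,-0.0098,0.0173,0,0,0],[-0.002,-0.0098,0.0173,-0.004,-0.0204,0.036],[-0.002,-0.0098,0.0173,-0.008,-0.0409,0.0722],[-0.002,-0.0098,0.0173,-0.012,-0.0614,0.1082],[-0.002,-0.0098,0.0173,-0.016,-0.0818,0.1443],[-0.002,-0.0098,0.0173,-0.016,-0.0818,0.1443],[-0.002,-0.0098,0.0173,-0.016,-0.0818,0.1443],[-0.002,-0.0098,0.0173,-0.016,-0.0818,0.1443],[-0.002,-0.0098,0.0173,-0.016,-0.0818,0.1443]]]'; python3 st.py | head -1
```

```text
t: 11.18
tcp_pos: [0.486, -0.1064, 0.1165]
eef_rot: [[0.636, 0.766, 0.095], [0.64, -0.592, 0.49], [0.432, -0.251, -0.866]]
wrist_force: [0.4, 0.5, -2.2]
grip_width: 0.0422
grasp_force: 75.4
t 11.18 pos XYZ mm [-1.3  0.  28.6] F [-0.5 -0.3 -2.2] T [ 0.03  0.85 -0.04] axis err X,Y deg [ 0.04 -0.06] toolx ang -30.0 lug 9.0 q7 -0.02 w 0.0422
```

The forces dropped to free values, so the lug has passed into the upper slot. I'll descend between the collars.

```bash
python3 -m inch '[[[0.0005,0.0025,-0.004,0,0,0],[0.001,0.005,-0.008,0,0,0],[0.0015,0.007,-0.012,0,0,0],[0.002,0.0095,-0.016,0,0,0],[0.0024,0.0115,-0.02,0,0,0],[0.0028,0.014,-0.025,0,0,0],[0.0034,0.0169,-0.0298,0,0,0],[0.0034,0.0169,-0.0298,0,0,0],[0.0034,0.0169,-0.0298,0,0,0],[0.0034,0.0169,-0.0298,0,0,0]]]'; python3 st.py | head -1
```

```text
t: 12.02
tcp_pos: [0.4874, -0.102, 0.1097]
eef_rot: [[0.635, 0.767, 0.096], [0.64, -0.591, 0.491], [0.433, -0.25, -0.866]]
wrist_force: [-0.7, -0.6, -0.3]
grip_width: 0.0423
grasp_force: 75.6
t 12.02 pos XYZ mm [-0.8 -0.5 20.3] F [-0.7  0.5  0.1] T [0.22 0.77 0.03] axis err X,Y deg [ 0.01 -0.01] toolx ang -30.0 lug 9.0 q7 -0.02 w 0.0423
```

```bash
python3 -m inch '[[[0.0008,0.004,-0.007,0,0,0],[0.0016,0.0078,-0.0138,-0.005,-0.025,0.044],[0.0016,0.0078,-0.0138,-0.01,-0.051,0.09],[0.0016,0.0078,-0.0138,-0.015,-0.077,0.136],[0.0016,0.0078,-0.0138,-0.02,-0.103,0.182],[0.0016,0.0078,-0.0138,-0.025,-0.129,0.228],[0.0016,0.0078,-0.0138,-0.03,-0.155,0.273],[0.0016,0.0078,-0.0138,-0.0353,-0.18,0.3175],[0.0016,0.0078,-0.0138,-0.0353,-0.18,0.3175],[0.0016,0.0078,-0.0138,-0.0353,-0.18,0.3175]]]'; python3 st.py | head -1
```

```text
t: 12.85
tcp_pos: [0.4874, -0.1001, 0.1058]
eef_rot: [[0.117, 0.988, 0.096], [0.858, -0.149, 0.491], [0.499, 0.025, -0.866]]
wrist_force: [-0.3, -0.5, -1.8]
grip_width: 0.042
grasp_force: 75.5
t 12.85 pos XYZ mm [-1.1 -0.1 16. ] F [-1.4  0.2 -1.3] T [0.16 1.01 0.03] axis err X,Y deg [ 0.   -0.03] toolx ang 2.9 lug 41.9 q7 0.46 w 0.042
```

```bash
python3 -m inch '[[[0.0005,0.0025,-0.004,0,0,0],[0.001,0.005,-0.008,0,0,0],[0.0015,0.007,-0.012,0,0,0],[0.002,0.0095,-0.016,0,0,0],[0.0024,0.0115,-0.02,0,0,0],[0.0028,0.014,-0.025,0,0,0],[0.0031,0.0157,-0.0277,0,0,0],[0.0031,0.0157,-0.0277,0,0,0],[0.0031,0.0157,-0.0277,0,0,0],[0.0031,0.0157,-0.0277,0,0,0]]]'; python3 st.py | head -1
```

```text
t: 13.68
tcp_pos: [0.4887, -0.0961, 0.0992]
eef_rot: [[0.114, 0.989, 0.097], [0.859, -0.147, 0.49], [0.499, 0.027, -0.866]]
wrist_force: [-0.2, -0.6, -2.7]
grip_width: 0.042
grasp_force: 75.4
t 13.68 pos XYZ mm [-0.7 -0.7  8.3] F [-1.9  0.  -2. ] T [-0.04  0.91  0.05] axis err X,Y deg [0.01 0.02] toolx ang 3.0 lug 42.0 q7 0.45 w 0.042
```

```bash
python3 -m inch '[[[0.0005,0.0025,-0.004,0,0,0],[0.001,0.005,-0.008,0,0,0],[0.0015,0.007,-0.012,0,0,0],[0.002,0.0095,-0.016,0,0,0],[0.0024,0.0115,-0.02,0,0,0],[0.0028,0.014,-0.025,0,0,0],[0.0031,0.0157,-0.0277,0,0,0],[0.0031,0.0157,-0.0277,0,0,0],[0.0031,0.0157,-0.0277,0,0,0],[0.0031,0.0157,-0.0277,0,0,0]]]'; python3 st.py | head -1
```

```text
t: 14.52
tcp_pos: [0.4894, -0.0923, 0.0923]
eef_rot: [[0.115, 0.989, 0.096], [0.859, -0.147, 0.49], [0.499, 0.027, -0.866]]
wrist_force: [-2.0, -2.6, 0.8]
grip_width: 0.042
grasp_force: 75.9
t 14.52 pos XYZ mm [-0.9 -0.6  0.4] F [-2.2  1.5  2.2] T [0.29 0.93 0.  ] axis err X,Y deg [0.02 0.01] toolx ang 3.0 lug 42.0 q7 0.45 w 0.042
```

```bash
python3 -m inch '[[[0.0013,0.0068,0.004,0,0,0],[0.0013,0.0068,0.004,0,0,0],[-0.0078,0.0015,0,0,0,0],[-0.0078,0.0015,0,0,0,0],[-0.0013,-0.0068,-0.004,0,0,0],[0.0078,-0.0015,0,0,0,0],[0.0078,-0.0015,0,-0.005,-0.027,0.048],[0,0,0,0.005,0.027,-0.048],[0,0,0,0,0,0],[0,0,0,0,0,0]]]'; python3 st.py | head -1
python3 -m inch '[[[0.0004,0.002,-0.0035,0,0,0],[0.0008,0.004,-0.007,0,0,0],[0.0012,0.0059,-0.0104,0,0,0],[0.0012,0.0059,-0.0104,0,0,0],[0.0012,0.0059,-0.0104,0,0,0],[0.0012,0.0059,-0.0104,0,0,0],[0.0012,0.0059,-0.0104,0,0,0],[0.0012,0.0059,-0.0104,0,0,0],[0.0012,0.0059,-0.0104,0,0,0],[0.0012,0.0059,-0.0104,0,0,0]]]'; python3 st.py | head -1
python3 - <<'E'
from st import *
out=[]
for n in("top","scene"):
    I=imaging.capture(n)[:,:,::-1]
    u,v=proj(n,P0+.02*Z)[0].round().astype(int)
    out.append(np.clip(1.5*zoom(I,u,v,20,10).astype(float),0,255).astype(np.uint8))
cv2.imwrite("pics/seat.png",np.hstack(out))
E
```

```text
t: 15.35
tcp_pos: [0.4898, -0.0923, 0.0923]
eef_rot: [[0.113, 0.989, 0.097], [0.859, -0.147, 0.49], [0.499, 0.028, -0.866]]
wrist_force: [0.4, -2.4, 0.5]
grip_width: 0.0424
grasp_force: 75.8
t 15.35 pos XYZ mm [-0.8 -1.1  0.3] F [-1.7 -0.8  1.6] T [-0.27  0.85 -0.02] axis err X,Y deg [0.03 0.05] toolx ang 3.1 lug 42.1 q7 0.45 w 0.0424
t: 16.18
tcp_pos: [0.4899, -0.0908, 0.0897]
eef_rot: [[0.115, 0.989, 0.097], [0.859, -0.148, 0.49], [0.499, 0.027, -0.866]]
wrist_force: [1.6, -3.4, 3.2]
grip_width: 0.0423
grasp_force: 75.9
t 16.18 pos XYZ mm [-0.8 -0.8 -2.6] F [-1.  -2.2  4.3] T [-0.63  0.83 -0.03] axis err X,Y deg [0.02 0.04] toolx ang 3.0 lug 42.0 q7 0.45 w 0.0423
t 16.18 pos XYZ mm [-0.8 -0.8 -2.6] F [-1.  -2.2  4.3] T [-0.63  0.83 -0.03] axis err X,Y deg [0.02 0.04] toolx ang 3.0 lug 42.0 q7 0.45 w 0.0423
unit moves per mm: X [0.00067 0.0034  0.002  ] Y [-0.00392  0.00077  0.     ] Z [-0.00039 -0.00196  0.00346] turn 10deg: [-0.0107 -0.0545  0.0962]
```

View pics/seat.png

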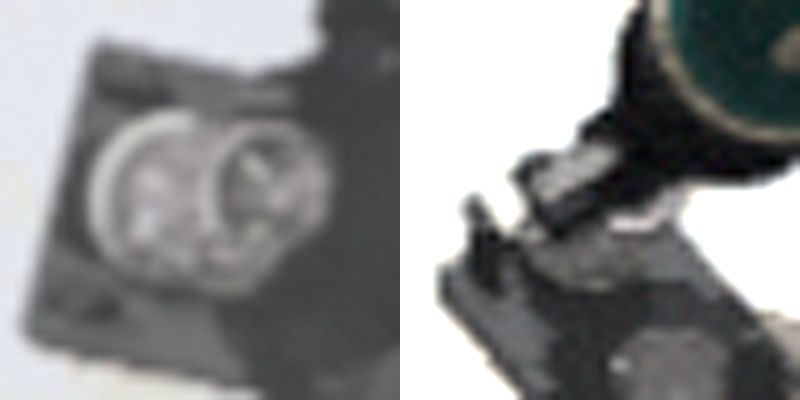

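```bash
python3 -m inch '[[[0.002,0.0102,0.006,0,0,0],[0.002,0.0102,0.006,0.005,0.027,-0.048],[0.008,0.002,0.002,0.01,0.054,-0.096],[0.0118,-0.0023,0,0.016,0.08,-0.144],[0.0118,-0.0023,0,0.021,0.109,-0.19],[-0.002,-0.0102,-0.006,0.021,0.109,-0.19],[-0.002,-0.0102,-0.006,0.021,0.109,-0.19],[-0.0118,0.0023,0,0.021,0.109,-0.19],[-0.0118,0.0023,0,0.021,0.109,-0.19],[0,0,0,0.021,0.109,-0.19]]]'; python3 st.py | head -1
python3 -m inch '[[[0,0,0,0,0,0],[0,0,0,0,0,0],[0,0,0,0,0,0],[0,0,0,0,0,0],[-0.0008,-0.004,0.007,0,0,0],[-0.0012,-0.006,0.0105,0,0,0],[-0.0012,-0.006,0.0105,0,0,0],[-0.0012,-0.006,0.0105,0,0,0],[-0.0012,-0.006,0.0105,0,0,0],[-0.0012,-0.006,0.0105,0,0,0]]]'; python3 st.py | head -1
```

```text
t: 17.12
tcp_pos: [0.489, -0.0913, 0.0895]
eef_rot: [[0.442, 0.892, 0.094], [0.759, -0.428, 0.49], [0.477, -0.145, -0.867]]
wrist_force: [-2.6, -3.6, 2.3]
grip_width: 0.0425
grasp_force: 76.0
t 17.12 pos XYZ mm [-1.6  0.1 -2.5] F [-2.3  1.9  4. ] T [0.49 1.   0.01] axis err X,Y deg [ 0.09 -0.11] toolx ang -16.7 lug 22.3 q7 0.18 w 0.0425
t: 17.95
tcp_pos: [0.4891, -0.0921, 0.0921]
eef_rot: [[0.443, 0.892, 0.094], [0.759, -0.429, 0.491], [0.478, -0.146, -0.866]]
wrist_force: [-1.9, -4.8, -0.1]
grip_width: 0.0421
grasp_force: 75.8
t 17.95 pos XYZ mm [-0.9 -0.2  0.2] F [-4.5  1.   2.5] T [0.1  1.48 0.01] axis err X,Y deg [ 0.03 -0.13] toolx ang -16.8 lug 22.2 q7 0.18 w 0.0421
```

The lug now turns freely below the lower collar. I'll relax the compression, then let go and back off along the rod.

```bash
python3 -m inch '[[[-0.001,-0.0051,-0.003,0,0,0],[-0.001,-0.0051,-0.003,0,0,0],[-0.001,-0.0051,-0.003,0,0,0],[-0.0018,-0.009,0.004,0,0,0],[-0.0026,-0.0129,0.0108,0,0,0],[-0.0026,-0.0129,0.0108,0,0,0],[-0.0026,-0.0129,0.0108,0,0,0],[-0.0026,-0.0129,0.0108,0,0,0],[-0.0026,-0.0129,0.0108,0,0,0],[-0.0026,-0.0129,0.0108,0,0,0]]]'; python3 st.py | head -1
python3 -m inch '[[[0,0,0,0,0,0],[0,0,0,0,0,0],[0,0,0,0,0,0],[0,0,0,0,0,0],[0,0,0,0,0,0],[0,0,0,0,0,0],[0,0,0,0,0,0],[0,0,0,0,0,0],[0,0,0,0,0,0],[0,0,0,0,0,0]]]' 0.6; python3 st.py | head -1
python3 -m inch '[[[-0.004,-0.02,0.035,0,0,0],[-0.009,-0.045,0.08,0,0,0],[-0.015,-0.075,0.132,0,0,0],[-0.021,-0.107,0.19,0,0,0],[-0.027,-0.137,0.242,0,0,0],[-0.033,-0.168,0.297,0,0,0],[-0.04,-0.2,0.353,0,0,0],[-0.06,-0.3,0.42,0,0,0],[-0.08,-0.42,0.5,0,0,0],[-0.1,-0.55,0.55,0,0,0]]]'
python3 -m inch '[[[-0.03,-0.1,0.05,0,0,0],[-0.06,-0.2,0.1,0,0,0],[-0.1,-0.35,0.1,0,0,0],[-0.15,-0.5,0.1,0,0,0],[-0.2,-0.65,0.1,0,0,0],[-0.2,-0.8,0.1,0,0,0],[-0.2,-0.9,0.1,0,0,0],[-0.2,-1,0.1,0,0,0],[-0.2,-1,0.1,0,0,0],[-0.2,-1,0.1,0,0,0]]]' 
python3 - <<'E'
from st import *
out=[];th=np.linspace(0,2*np.pi,60)[:,None]
for n in("top","scene"):
    I=imaging.capture(n)[:,:,::-1];cv2.imwrite(f"pics/{n}9.png",I)
    u,v=proj(n,P0+.038*Z)[0].round().astype(int);k=20
    z=np.clip(1.4*zoom(I,u,v,20,k).astype(float),0,255).astype(np.uint8);f=lambda X_:((proj(n,X_)-[u-20,v-20]+.5)*k).astype(np.int32);w=z.copy()
    for h,r in((0,.022),(.0765,.022),(.0765,.0175),(0,.0245)):
        cv2.polylines(w,[f(P0+h*Z+r*(np.cos(th)*X+np.sin(th)*Y))],True,(0,255,0),1)
    out.append(np.hstack([cv2.resize(z,(400,400))[50:350],cv2.resize(w,(400,400))[50:350]]))
cv2.imwrite("pics/fin.png",np.vstack(out))
E
```

```text
t: 18.78
tcp_pos: [0.4886, -0.0951, 0.095]
eef_rot: [[0.443, 0.892, 0.094], [0.759, -0.428, 0.491], [0.478, -0.146, -0.866]]
wrist_force: [-1.2, -0.0, 0.8]
grip_width: 0.0423
grasp_force: 75.7
t 18.78 pos XYZ mm [-2.  -0.2  4.1] F [0.2 1.1 0.8] T [0.22 0.63 0.  ] axis err X,Y deg [ 0.   -0.13] toolx ang -16.8 lug 22.2 q7 0.18 w 0.0423
t: 19.62
tcp_pos: [0.4887, -0.0954, 0.095]
eef_rot: [[0.443, 0.892, 0.094], [0.759, -0.429, 0.491], [0.478, -0.146, -0.866]]
wrist_force: [-0.3, -0.1, 0.2]
grip_width: 0.0682
grasp_force: 0.0
t 19.62 pos XYZ mm [-2.3 -0.5  4.3] F [-0.   0.2  0.3] T [-0.02  0.52 -0.03] axis err X,Y deg [ 0.03 -0.1 ] toolx ang -16.8 lug 22.2 q7 0.18 w 0.0682
t: 20.45
tcp_pos: [0.4638, -0.2336, 0.2353]
eef_rot: [[0.441, 0.893, 0.095], [0.76, -0.427, 0.489], [0.478, -0.143, -0.867]]
wrist_force: [1.2, -0.0, -0.3]
grip_width: 0.0685
grasp_force: 0.0
t: 21.28
tcp_pos: [0.4129, -0.4839, 0.2572]
eef_rot: [[0.445, 0.891, 0.095], [0.757, -0.43, 0.491], [0.478, -0.146, -0.866]]
wrist_force: [-0.1, 0.5, -0.0]
grip_width: 0.0682
grasp_force: 0.0
t 21.28 pos XYZ mm [-264.    -0.9  342.6] F [ 0.4  0.2 -0.2] T [-0.03  0.51 -0.03] axis err X,Y deg [-0.   -0.07] toolx ang -16.9 lug 22.1 q7 0.45 w 0.0682
unit moves per mm: X [0.00067 0.0034  0.002  ] Y [-0.00392  0.00077  0.     ] Z [-0.00039 -0.00196  0.00346] turn 10deg: [-0.0107 -0.0545  0.0962]
```

View pics/fin.png

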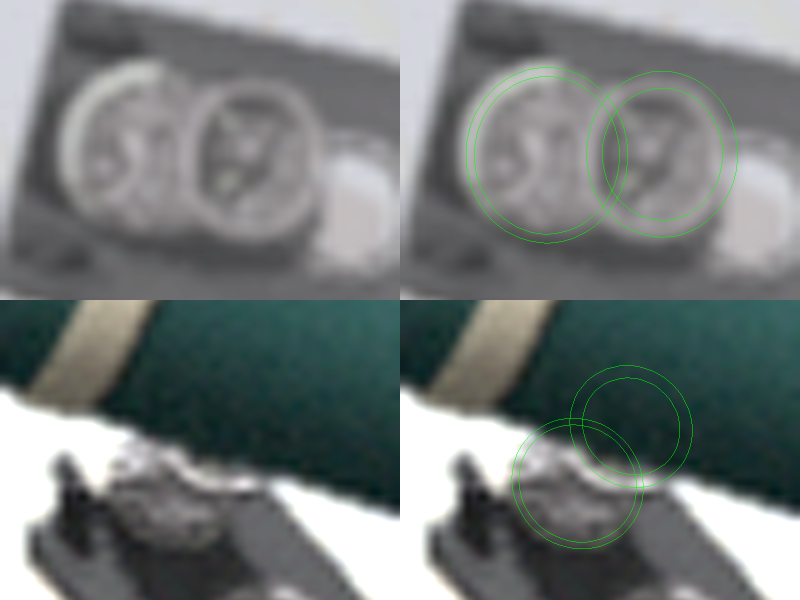

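The top view shows the spring on the rod: its upper ring is at crop (252,158), and the offset from the flange at (60–220, 155) is right for a seated length. The arm hides it in scene, so I'll clear that view and measure seating there.

```bash
python3 -m inch '[[[0.02,0.06,0,0,0,0],[0.04,0.12,0,-0.06,0.012,0],[0.06,0.2,0,-0.12,0.024,0],[0.08,0.3,-0.05,-0.18,0.036,0],[0.1,0.4,-0.1,-0.24,0.047,0],[0.12,0.48,-0.17,-0.3,0.058,0],[0.14,0.54,-0.24,-0.327,0.064,0],[0.15,0.58,-0.3,-0.327,0.064,0],[0.15,0.6,-0.3,-0.327,0.064,0],[0.15,0.6,-0.3,-0.327,0.064,0]]]'
python3 - <<'E'
from st import *
out=[];th=np.linspace(0,2*np.pi,60)[:,None]
Q=P0+[.001,.002,0]
for n,hs in(("top",(.0765,.081)),("scene",(.0765,.081))):
    I=imaging.capture(n)[:,:,::-1];cv2.imwrite(f"pics/{n}10.png",I)
    u,v=proj(n,Q+.038*Z)[0].round().astype(int);k=20
    z=np.clip(1.2*zoom(I,u,v,20,k).astype(float),0,255).astype(np.uint8);f=lambda X_:((proj(n,X_)-[u-20,v-20]+.5)*k).astype(np.int32);w=z.copy()
    for h,r,c in((0,.0245,(0,255,0)),(.0765,.022,(0,255,0)),(.081,.022,(0,0,255)),(0,.022,(255,0,0))):
        cv2.polylines(w,[f(Q+h*Z+r*(np.cos(th)*X+np.sin(th)*Y))],True,c,1)
    out.append(np.hstack([cv2.resize(z,(400,400))[50:350],cv2.resize(w,(400,400))[50:350]]))
cv2.imwrite("pics/fin2.png",np.vstack(out))
E
```

```text
t: 22.22
tcp_pos: [0.4512, -0.3304, 0.1829]
eef_rot: [[0.464, 0.886, -0.002], [0.886, -0.464, 0.001], [-0.0, -0.003, -1.0]]
wrist_force: [-0.0, -0.8, 0.8]
grip_width: 0.0683
grasp_force: 0.0
t 22.22 pos XYZ mm [-188.8   -8.9  205.9] F [-0.2 -0.1  1.1] T [-0.02  0.05 -0.05] axis err X,Y deg [28.62 -0.14] toolx ang -19.0 lug 20.0 q7 -0.04 w 0.0683
unit moves per mm: X [0.00067 0.0034  0.002  ] Y [-0.00392  0.00077  0.     ] Z [-0.00039 -0.00196  0.00346] turn 10deg: [-0.0107 -0.0545  0.0962]
```

View pics/fin2.png

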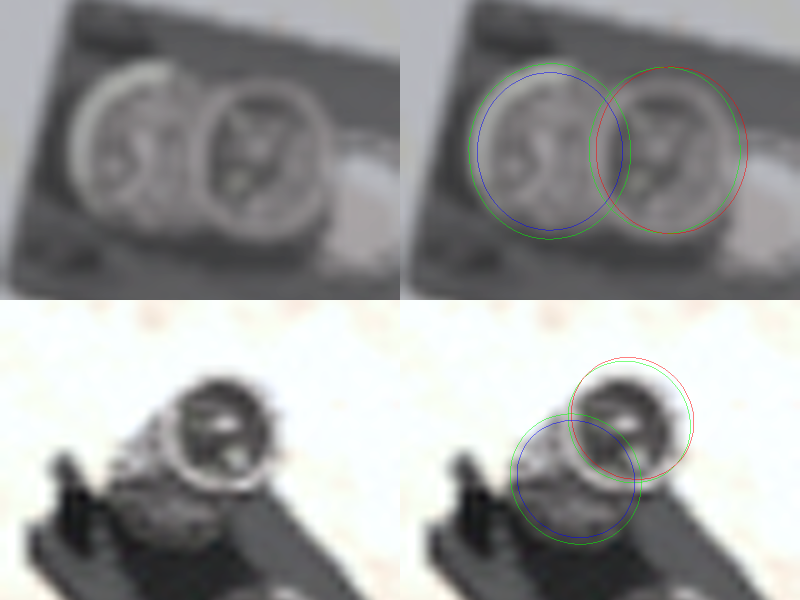

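```bash
python3 - <<'E'
from st import *
Q=P0+[.001,.002,0]
px=lambda n,x,y:proj(n,Q+.038*Z)[0].round()-20+np.array([x/10,(y+50)/10])-.5
p,e=tri("top",px("top",266,157),"scene",px("scene",222,133));print(p,e,"rel Q XYZ mm",(1000*B.T@(p-Q)).round(1))
E
```

```text
t 22.32 pos XYZ mm [-191.4   -9.8  208.4] F [0.1 0.3 0.6] T [-0.01  0.05 -0.01] axis err X,Y deg [28.72 -0.  ] toolx ang -19.3 lug 19.7 q7 -0.04 w 0.0682
unit moves per mm: X [0.00067 0.0034  0.002  ] Y [-0.00392  0.00077  0.     ] Z [-0.00039 -0.00196  0.00346] turn 10deg: [-0.0107 -0.0545  0.0962]
[ 0.4854828  -0.10200412  0.11139864] 0.001747901654520779 rel Q XYZ mm [-2.1  2.  72.1]
```

The spring's top triangulates to about 72 mm along the rod, against about 81 mm if it were stuck on the step, so it is home and released.

```bash
python3 -c "
from station import ticket;print(ticket.sign_off())"
```

```text
the job is handed in; nothing more can be done
None
```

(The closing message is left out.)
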